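# Turn an enclosure cover over onto the inspection easel

## Robot

A 6-joint arm with a two-finger parallel gripper is mounted at the origin on a cart in front of the work surface, level with it; the furniture and walls round the work are solid. World frame = base frame: x ahead of the robot, y to its left, z up, the work surface at z = 0. Lengths are in m, angles in degrees, forces in N, time in s.
With the tool pointing down it reaches from about 0.25 to 0.725 m from the base axis. Payload 9.7 kg.
Tool frame: the origin (TCP) lies at the very end of the fingers, on their centre line; the grasp point (between the pads) lies tcp_to_grasp behind it (tcp_to_grasp is the distance from the TCP to the grasp point, in m); z points along the fingers, y is the direction in which the jaws open and shut (so a half turn about z gives the same grasp; the last joint's range is limited). The gripper opens to 85 mm and grips with 20 to 120 N. Pads are 22 mm wide; open, the fingers measure 114 mm over their backs; the gripper's body (76 mm by 85 mm) begins 54 mm behind the grasp point. The pads swing forward as they close: fully open they stand 13 mm farther back than shut.
Start: joints at [75.115, 4.979, 10.078, 95.1, 0, 90], TCP at [0.141, 0.532, 0.197] pointing down, gripper open.
Joint ranges: [-179.16, 179.16], [-48.56, 103.87], [-65.8, 70.77], [-126.05, 130.52], [-82.76, 87.17], [-180, 180]. Speed limits (degrees/s): [127.2, 127.2, 147.25, 180, 180, 180].

## Interface

Orientations are given as [roll, pitch, yaw] about the fixed x, y, z axes, in that order (R = Rz(yaw) Ry(pitch) Rx(roll)).
In Python, from workcell import * gives the robot as it stands. The module is installed in compiled form; this text tells all that it offers.
- The arm moves only by the shell command python3 -m pendant 'ROWS' [FORCE]. ROWS is JSON, a list of rows, each a list of 3 entries, a list of its own where there are three numbers: the opening in per cent of the stroke, from 0 (shut) to 100 (fully open), then the shift along the world's x, y, z in mm, then the turn, a rotation vector about the world's x, y, z in degrees. A call has 1 to 20 rows; each row is the pose to reach, as a shift and turn from the pose measured when the call began; what a row does not reach only later rows make up. A row lasts 1/8 s, in which the tool goes at most 62.5 mm and 10.7 degrees, less where a joint would pass 70% of its speed; a pose out of reach is approached as far as the arm can. A call with a gripper value outside its range is refused whole. The fingers move at their own pace and stop on an object; FORCE is the grip in N (left out, the last holds). Time passes only in rows, so rows that repeat a pose let the fingers close. It gives the time, the measured TCP pose, the force and the opening at its end, in the units of the state.
- get_obs(): the state, without advancing time (a new reading comes with each control period).
- camera(name): name is "scene" or "top"; returns a dict with "img" (480x640x3 uint8, red, green, blue), "fx", "fy", "cx", "cy" (pixels), "k1" (the pictures are not rectified: a ray, as slopes to the right and down, at radius r is drawn at 1 + k1 r^2 times it, then the intrinsics apply), "cam_to_world" (4x4, takes a point from camera to world coordinates). Camera axes: x right, y down, z forward; pixel columns grow to the right and rows downward; lengths in m; the calibration is good to about 2 mm. A picture is of the moment at which its call begins. There is no depth.
- job_done(): hands the job in, once; it reports no verdict.
Trained networks look in a picture, given as the dict that the camera call returned (one of the last four; its "shot" number tells which), for a name from the list of things; names that differ only in an ending like _2 or _b are one class to them, and where a whole thing is asked for, a point or a joint stands for the part that bears it (a point fixed in the world has none). Each returns a list of dicts, best first, with "confidence" (0 to 1); they miss things now and then, are a little off and sometimes report something else, mostly with a low value. They report only what shows in the picture. A call takes as long as a camera call. They do not tell look-alikes from the thing itself.
- regions_of(picture, label): "region" (480x640 bool, what is visible of it).
- pinpoint(picture, label): "position" ([x, y, z] in m, in world coordinates, good to about 4 mm: a listed point, or the origin of a listed thing).
The state is a dict: "time": time; "q": joint angles; "qd": joint speeds; "joint_efforts": joint torques, N m; "ee_pos": TCP position; "tcp_rot": TCP orientation; "wrist_force": force on the tool from outside, world axes, zero at the start; "torque": the same for the moment, N m; "opening": finger opening in m.
Only numpy, scipy, OpenCV 4.12 (cv2) and the standard library are available. Lean on these libraries where they do the work, as an engineer would, in place of code of your own. Each camera call takes 0.05 s, during which the arm holds its last target. There are 200 camera calls.

## Task

Inspect the gasket on the inside of the blue cover plate: slide the plate along the raised tray until it sticks out well over the tray's open edge, take it by that edge, turn it over and stand it lengthwise on the sloping easel, gasket side out, resting flat on the board with a short edge on the yellow ledge, centred along the ledge. Do not drop the cover or lay it on the bench, and leave the other things on the bench where they are.

Things in the scene. Friction and masses are not known exactly. Their poses are not given: they have to be found in the camera images.
- cover_mid (a point): Centre (half-way up) of the loose cover plate: stiff, flat, 150 mm along its x, 110 mm along y, 8 mm thick along z. Outside (+z) blue with a silver panel, up at the start; inside (-z) white with a black gasket frame. Both faces flat. It lies 14 to 28 mm back from the tray's open edge, its x nearly along the tray's x.
- cover: The cover plate as a whole, about 0.22 kg (varies). Its satin coating grips well against fingertips (friction about 0.9), but the slick linings of tray and easel let it slide (about 0.35). Origin: centre of its gasket face, 4 mm from point cover_mid; same axes.
- tray: Fixed raised tray, 190 mm along x, 140 mm along y: a dark steel deck 4 mm thick, upper face 90 mm above the bench, on two grey side panels. Lips 8 mm wide and 8 mm above the deck (level with the cover's top) run along its +y, -y and +x sides, 124 mm clear between the side lips: no room there for a finger. The -x side is open. Origin: centre of the footprint, at bench height.
- tray_edge (a point): Middle of the tray's open edge (its -x side, at the middle of the bench), at the deck's upper face; axes as the tray's. The side panels stop 50 mm short of this edge: below it is free space down to the bench.
- easel: Fixed easel: a plain aluminium board, 140 mm wide along x, 5 mm thick, sloping at 55 degrees to the bench, high at the easel's -y side; a yellow ledge along its lower (+y) edge, 6 mm thick, stands 18 mm out from the board's face, square to it. Origin: centre of the foot, at bench height; z up.
- easel_ledge (a point): Middle of the inner corner between the easel's board face and its ledge, 28 mm above the bench; axes as the easel's: x along the ledge, y level and downhill. From this corner the board's face rises 95 mm up the slope towards -y, so a 150 mm cover standing on the ledge reaches 55 mm past the board's top, with free space behind.
- driver_1: Bystander, loose, not to be disturbed: small screwdriver with a blue handle, 10x122x10 mm. Origin: centre of its underside.
- small_box_dark: Bystander, loose, not to be disturbed: small dark box, 40x75x32 mm. Origin: centre of its underside.
- phone: Bystander, loose, not to be disturbed: black phone lying flat, 69x142x9 mm. Origin: centre of its underside.
- driver_0: Bystander, loose, not to be disturbed: small screwdriver with a red handle, 11x122x11 mm. Origin: centre of its underside.
Not all that is in view belongs to the job. Of the things that look like the cover, the larger one is meant.

How it is judged (in metres and radians):
On the way, in this order (a step that is already met when the one before it is completed fails the run):
1. the cover lies on the tray, slid out over its open edge by at least 30 mm (x of cover_mid in the frame of tray_edge between 0 and 0.045 m and angle between cover_mid's own z axis and vertical below 0.1 rad and z of cover_mid in the frame of tray_edge between -0.002 and 0.012 m), for 0.2 s.
2. the cover is held in the fingers, on its way over (its blue side no longer facing up) (angle between cover_mid's own z axis and vertical above 1.35 rad and contact force between the fingers and cover above 1 N), for 0.1 s.
At the end, for the whole second after the job is handed in: The cover rests still on the easel, gasket side out, flat on the 55 degree board (within 6 degrees), a short edge on the ledge: centre within about 10 mm of its place up the slope, within 20 mm of the ledge's middle along the ledge, skewed by less than 7 degrees (x of cover_mid in the frame of easel_ledge between -0.02 and 0.02 m and y of cover_mid in the frame of easel_ledge between -0.05 and -0.03 m and z of cover_mid in the frame of easel_ledge between 0.054 and 0.074 m and angle between cover_mid's own z axis and vertical between 2.08 and 2.29 rad and angle between the y axis of cover_mid and the x axis of easel_ledge, either way round below 0.12 rad and linear speed of cover below 0.01 m/s and angular speed of cover below 0.1 rad/s); the robot touches nothing.
It fails at once if the cover is dropped: it falls free faster than 0.8 m/s (linear speed of cover above 0.8 m/s and contact force between the fingers and cover below 0.2 N).
It fails at once if the cover is laid or falls on the bench (height (world z) of cover_mid below 0.045 m).
It fails at once if a bystander is moved by more than 30 mm (distance of any of driver_1, small_box_dark, phone, driver_0 from where it was at the start of the episode above 0.03 m).
It also fails if it takes over 64 s, if anything falls off the work surface, if the arm or the gripper's body presses on something with over 40 N, if the wrist force passes 120 N, or if a joint passes its speed limit or range.

## Working session

There is one attempt and no reset: what is moved stays moved. The work goes in short steps, Python scripts to look and compute and a shell command to move; the robot and the scene stay as the last step left them, time stands still between calls to the robot, and variables do not carry over. Pictures are saved under pics/ and viewed, about 8 in all and at most 12, crops included, and the job is handed in when it is done.

```bash
mkdir -p pics; cat > h.py <<'E'
from workcell import *
import numpy as np, cv2
def save(p,f,crop=None,s=1):
    im=p["img"][:,:,::-1]
    if crop: x0,y0,x1,y1=crop; im=im[y0:y1,x0:x1]
    cv2.imwrite(f,cv2.resize(im,None,fx=s,fy=s,interpolation=cv2.INTER_CUBIC))
def proj(p,P):
    T=np.linalg.inv(p["cam_to_world"]); c=T[:3,:3]@np.array(P)+T[:3,3]
    s=c[:2]/c[2]; s=s*(1+p["k1"]*(s@s)); return np.array([p["fx"]*s[0]+p["cx"],p["fy"]*s[1]+p["cy"]])
def back(p,uv,z):
    d=np.array([(uv[0]-p["cx"])/p["fx"],(uv[1]-p["cy"])/p["fy"]]); s=d.copy()
    for _ in range(20): s=d/(1+p["k1"]*(s@s))
    T=p["cam_to_world"]; r=T[:3,:3]@np.array([s[0],s[1],1]); o=T[:3,3]
    return o+r*(z-o[2])/r[2]
E
python3 - <<'E'
from h import *
np.set_printoptions(precision=4,suppress=True)
o=get_obs(); print(o)
for n in("scene","top"):
    p=camera(n); save(p,f"pics/{n}0.png"); print(n,p["cam_to_world"][:3,3],p["fx"],p["k1"])
    for l in("cover_mid","cover","tray","tray_edge","easel","easel_ledge","driver_1","small_box_dark","phone","driver_0"):
        for r in pinpoint(p,l)[:3]: print(l,np.array(r["position"]),round(r["confidence"],2),proj(p,r["position"]).round())
E
```

```text
{'time': 0.0, 'q': array([75.1161,  5.0112, 10.0367, 95.0991,  0.0002, 89.9999]), 'qd': array([ 0.0736,  0.0715, -0.0773,  0.0244,  0.0324,  0.0218]), 'joint_efforts': array([  0.0015, -52.0386,  46.4803,   0.0164,   0.    ,   0.    ]), 'ee_pos': array([0.1412, 0.5313, 0.1966]), 'tcp_rot': array([-179.9264,   -0.0002,  165.1162]), 'wrist_force': array([-0.1408,  0.5594, -0.1524]), 'torque': array([ 0.0399, -0.0048,  0.0108]), 'opening': 0.08545181988663106}
scene [-0.2949  1.1644  0.8835] 554.5203283991311 -0.1522641577200536
cover_mid [ 0.5365 -0.1992  0.0931] 0.68 [350. 230.]
cover_mid [0.5542 0.0498 0.0025] 0.65 [299. 286.]
cover [ 0.56    0.0469 -0.0022] 0.65 [298. 286.]
cover [ 0.5364 -0.2018  0.0925] 0.49 [351. 230.]
tray [ 0.5312 -0.1966 -0.0001] 0.74 [350. 256.]
easel [ 0.5289  0.2125 -0.0004] 0.96 [271. 315.]
easel [0.6406 0.3773 0.0023] 0.42 [199. 328.]
easel_ledge [0.5353 0.2566 0.0257] 0.88 [258. 313.]
driver_1 [0.6783 0.0197 0.0018] 0.47 [273. 269.]
small_box_dark [0.639  0.3736 0.0027] 0.41 [200. 327.]
phone [ 0.5059 -0.4701  0.0019] 0.78 [397. 228.]
driver_0 [0.6783 0.
[... 191 characters left out ...]
7. 242.]
cover [ 0.5374 -0.1964  0.0933] 0.93 [379. 237.]
cover [0.5578 0.0502 0.0021] 0.57 [288. 243.]
cover [ 0.5344 -0.1984  0.09  ] 0.52 [380. 238.]
tray_edge [ 0.5449 -0.0981  0.0867] 0.7 [342. 237.]
tray_edge [0.6814 0.0179 0.0017] 0.34 [297. 200.]
easel [0.5277 0.2133 0.004 ] 0.86 [231. 257.]
easel [ 0.5351 -0.1991  0.0895] 0.2 [380. 238.]
easel_ledge [0.5396 0.2582 0.0241] 0.95 [213. 253.]
driver_1 [0.6779 0.0162 0.0021] 0.56 [297. 201.]
driver_1 [0.4445 0.0028 0.004 ] 0.44 [307. 281.]
small_box_dark [0.638  0.3784 0.0028] 0.65 [172. 223.]
phone [ 0.5062 -0.4688 -0.004 ] 0.91 [471. 248.]
driver_0 [0.6779 0.0162 0.0021] 0.56 [297. 201.]
driver_0 [0.4445 0.0028 0.004 ] 0.44 [307. 281.]
```

```bash
python3 - <<'E'
from h import *
p=camera("top"); q=camera("scene")
a=cv2.resize(p["img"][160:320,140:500],None,fx=2.2,fy=2.2,interpolation=2)
b=cv2.resize(q["img"][150:380,140:460],None,fx=2.2,fy=2.2,interpolation=2)
cv2.imwrite("pics/t1.png",a[:,:,::-1]); cv2.imwrite("pics/s1.png",b[:,:,::-1])
E
```

```text
(no output)
```

View pics/t1.png

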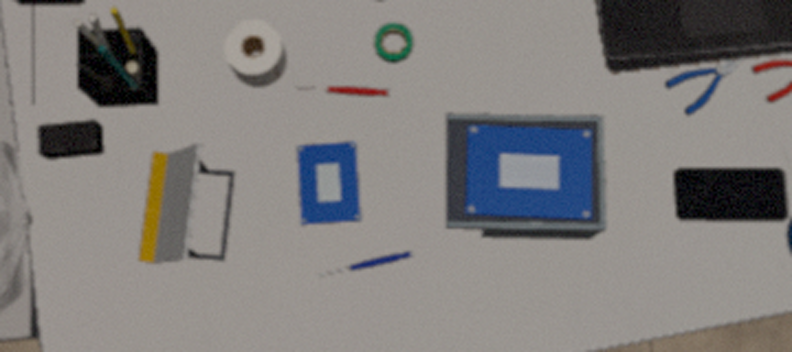

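View pics/s1.png

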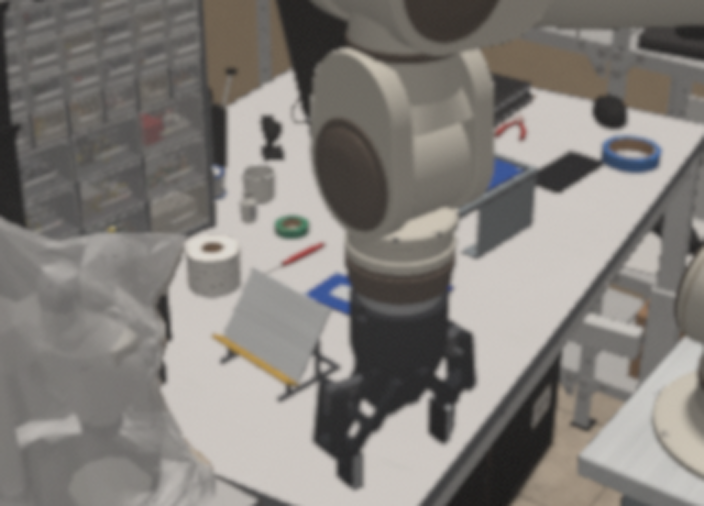

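The two look-alikes are at about t1 (528,171), the large plate on the dark tray, and t1 (328,183), a small plate on the bench. The larger one on the tray fits the description: its open dark edge faces left, which is world +y. The easel is at (180,205) with its yellow ledge on the left, also world +y. Next I'll measure the edges.

```bash
cat >> h.py <<'E'
def rect(p,m,z):
    c=max(cv2.findContours(m.astype(np.uint8),0,1)[0],key=cv2.contourArea)[:,0].astype(float)
    w=np.array([back(p,u,z)[:2] for u in c]); r=cv2.minAreaRect((w*1000).astype(np.float32)); return r
E
python3 - <<'E'
from h import *
np.set_printoptions(precision=4,suppress=True)
p=camera("top"); save(p,"pics/big.png",(335,200,425,280),7)
hsv=cv2.cvtColor(p["img"],cv2.COLOR_RGB2HSV)
blue=cv2.inRange(hsv,(100,120,40),(125,255,255))>0
b=blue.copy(); b[:, :335]=0; b[:,430:]=0
print("cover",rect(p,b,.098))
y=cv2.inRange(hsv,(18,120,80),(32,255,255))>0; y[:,:195]=0; y[:,240:]=0
print("ledge",rect(p,y,.03), y.sum())
for l in("tray","easel","cover"):
    for r in regions_of(p,l)[:2]:
        m=r["region"]; print(l,r["confidence"],m.sum(),rect(p,m,.098 if l!="easel" else .03))
for l in ("tray","easel_ledge","tray_edge","easel"):
    print(l,[np.array(r["position"]) for r in pinpoint(p,l)[:1]])
E
```

```text
cover ((122.96664428710938, -199.50698852539062), (148.82598876953125, 330.9158020019531), 82.58065032958984)
ledge ((537.6064453125, 266.8110046386719), (17.65093421936035, 137.7917022705078), 81.45503234863281) 320
tray 0.71 1977 ((529.58642578125, -192.36810302734375), (197.37820434570312, 158.70602416992188), 84.31382751464844)
easel 0.91 1263 ((538.1689453125, 224.3009033203125), (105.9460678100586, 154.65713500976562), 81.67748260498047)
cover 0.76 993 ((537.2440795898438, 42.515350341796875), (73.43025970458984, 98.51599884033203), 89.81942749023438)
cover 0.6 2285 ((534.197265625, -197.92977905273438), (147.39703369140625, 114.03282928466797), 82.88211059570312)
tray []
easel_ledge [array([0.5383, 0.2614, 0.0287])]
tray_edge [array([ 0.5466, -0.0977,  0.0873])]
easel [array([0.5282, 0.2136, 0.0031])]
```

View pics/big.png

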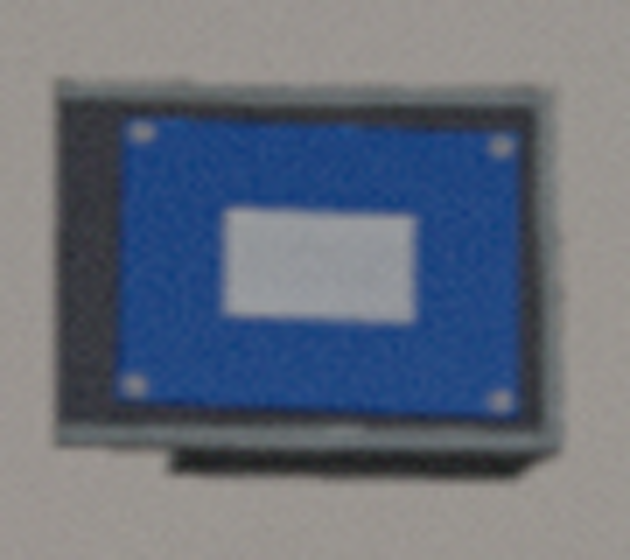

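The crop confirms the large plate on the tray, with its edges at columns 120–520 and the tray's open edge at column 57. I'll now turn the corners into world coordinates.

```bash
python3 - <<'E'
from h import *
np.set_printoptions(precision=4,suppress=True)
p=camera("top")
f=lambda u,v,z=.098: back(p,(335+u/7,200+v/7),z)[:2]
P=[f(57,80),f(57,445),f(560,445),f(552,85)]
print("tray",*P,"edge mid",(P[0]+P[1])/2,"dir",np.degrees(np.arctan2(*((P[0]-P[3]+P[1]-P[2]))[::1])))
C=[f(122,117),f(117,402),f(522,415),f(518,130)]
print("cover",*C,sum(C)/4,np.degrees(np.arctan2(*(C[0]-C[3]+C[1]-C[2]))))
E
python3 -m pendant '[[50,[60,-60,0],[0,0,-10]],[50,[120,-130,0],[0,0,-20]],[50,[180,-190,0],[0,0,-30]],[50,[240,-250,0],[0,0,-40]],[50,[290,-310,0],[0,0,-50]],[50,[330,-370,0],[0,0,-60]],[50,[360,-430,0],[0,0,-70]],[50,[380,-490,0],[0,0,-80]],[50,[394,-550,0],[0,0,-81]],[50,[395,-600,0],[0,0,-81]],[50,[395,-660,0],[0,0,-81]],[50,[395,-720,0],[0,0,-81]],[50,[397,-761,-20],[0,0,-81]],[50,[397,-761,-40],[0,0,-81]],[50,[397,-761,-60],[0,0,-81]],[50,[397,-761,-60],[0,0,-81]]]' 40; python3 -c "
from workcell import *;print(get_obs())"
```

```text
tray [ 0.6125 -0.1069] [ 0.4727 -0.0952] [ 0.4593 -0.2813] [ 0.5969 -0.2944] edge mid [ 0.5426 -0.101 ] dir 4.4256837851152095
cover [ 0.5962 -0.1303] [ 0.4872 -0.1188] [ 0.4715 -0.2685] [ 0.5803 -0.2796] [ 0.5338 -0.1993] 6.027456129223716
time: 3.65
ee_pos: [0.5369, -0.2304, 0.1347]
tcp_rot: [-179.8, -0.1, 84.0]
wrist_force: [0.4, 0.9, -0.3]
opening: 0.0429
{'time': 3.65, 'q': array([-2.32210269e+01,  9.14711258e+00,  7.72778045e+00,  8.88329881e+01,
       -1.93114595e-03,  7.28035751e+01]), 'qd': array([ 2.21753673, -2.22859574,  2.29850799,  2.0590544 ,  0.4086177 ,
        0.87044411]), 'joint_efforts': array([ -1.91058129, -55.48138618,  46.11939311,  -0.87040398,
        -0.1418137 ,  -0.26135383]), 'ee_pos': array([ 0.5369418 , -0.23037854,  0.13470077]), 'tcp_rot': array([-1.79758388e+02, -7.27530690e-02,  8.39752489e+01]), 'wrist_force': array([ 0.44233266,  0.92870429, -0.26812669]), 'torque': array([-0.00560092,  0.04200688, -0.02209963]), 'opening': 0.04288736479021739}
```

```bash
python3 -m pendant '[[50,[0,0,-12],[0,0,0]],[50,[0,0,-24],[0,0,0]],[50,[0,0,-32],[0,0,0]],[50,[0,0,-34],[0,0,0]],[50,[0,0,-36],[0,0,0]],[50,[0,0,-37],[0,0,0]],[50,[0,0,-38],[0,0,0]],[50,[0,0,-38],[0,0,0]]]'
```

```text
time: 4.65
ee_pos: [0.537, -0.2304, 0.0968]
tcp_rot: [-179.8, -0.1, 84.0]
wrist_force: [-0.3, -0.3, 0.4]
opening: 0.0428
```

```bash
python3 -m pendant '[[50,[0,0,-1],[0,0,0]],[50,[0,0,-2],[0,0,0]],[50,[0,0,-2],[0,0,0]]]';python3 -m pendant '[[50,[0,0,-1],[0,0,0]],[50,[0,0,-1.5],[0,0,0]],[50,[0,0,-1.5],[0,0,0]]]'
```

```text
time: 5.03
ee_pos: [0.5369, -0.2304, 0.0946]
tcp_rot: [-179.8, -0.1, 84.0]
wrist_force: [-0.3, 0.0, 0.2]
opening: 0.0424
time: 5.4
ee_pos: [0.5369, -0.2304, 0.0931]
tcp_rot: [-179.7, -0.1, 84.0]
wrist_force: [0.9, 0.5, 0.8]
opening: 0.0426
```

```bash
python3 -m pendant '[[50,[0,0,-1],[0,0,0]],[50,[0,0,-1],[0,0,0]]]'
```

```text
time: 5.65
ee_pos: [0.5368, -0.2304, 0.092]
tcp_rot: [-179.7, -0.1, 84.0]
wrist_force: [-0.5, -0.3, -0.1]
opening: 0.0428
```

```bash
python3 -m pendant '[[50,[0,0,-1],[0,0,0]],[50,[0,0,-1.5],[0,0,0]],[50,[0,0,-1.5],[0,0,0]]]'
```

```text
time: 6.02
ee_pos: [0.5368, -0.2304, 0.0904]
tcp_rot: [-179.7, -0.1, 84.0]
wrist_force: [0.1, 0.3, -0.1]
opening: 0.0425
```

```bash
python3 -m pendant '[[50,[0,0,-1],[0,0,0]],[50,[0,0,-1.5],[0,0,0]],[50,[0,0,-1.5],[0,0,0]]]'
```

```text
time: 6.4
ee_pos: [0.5368, -0.2303, 0.0888]
tcp_rot: [-179.7, -0.1, 84.0]
wrist_force: [-0.4, -0.1, -0.0]
opening: 0.0429
```

```bash
python3 -m pendant '[[50,[0,0,-1],[0,0,0]],[50,[0,0,-1],[0,0,0]]]'
```

```text
time: 6.65
ee_pos: [0.5367, -0.2303, 0.0877]
tcp_rot: [-179.7, -0.1, 84.0]
wrist_force: [0.4, -0.1, -0.4]
opening: 0.0427
```

```bash
python3 -m pendant '[[50,[0,0,-1],[0,0,0]],[50,[0,0,-1],[0,0,0]]]'
```

```text
time: 6.9
ee_pos: [0.5367, -0.2303, 0.0866]
tcp_rot: [-179.7, -0.1, 84.0]
wrist_force: [-0.6, 0.3, -0.4]
opening: 0.0428
```

```bash
python3 -m pendant '[[50,[0,0,-1],[0,0,0]],[50,[0,0,-1],[0,0,0]]]'; python3 - <<'E'
from h import *
p=camera("scene"); save(p,"pics/s2.png",(270,130,480,290),3.8)
E
```

```text
time: 7.15
ee_pos: [0.5366, -0.2303, 0.0855]
tcp_rot: [-179.7, -0.1, 84.0]
wrist_force: [-0.2, -0.2, -0.3]
opening: 0.043
```

View pics/s2.png

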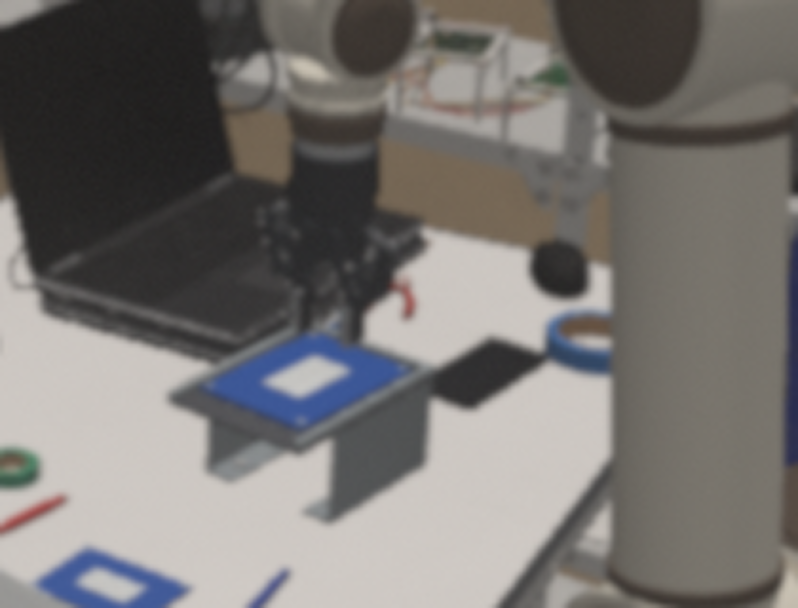

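The fingertips, at about (335,330), are over the rear half of the cover and almost touching. I'll keep going down.

```bash
python3 -m pendant '[[50,[0,0,-1],[0,0,0]],[50,[0,0,-1],[0,0,0]]]'|grep -v rot
```

```text
time: 7.45
ee_pos: [0.5366, -0.2303, 0.0844]
wrist_force: [0.1, 0.9, -1.0]
opening: 0.0429
```

```bash
python3 -m pendant '[[50,[0,0,-1],[0,0,0]],[50,[0,0,-1],[0,0,0]]]'|grep -v rot
```

```text
time: 7.7
ee_pos: [0.5365, -0.2302, 0.0833]
wrist_force: [0.5, -0.1, 0.1]
opening: 0.0422
```

```bash
python3 -m pendant '[[50,[0,0,-1],[0,0,0]],[50,[0,0,-1],[0,0,0]]]'|grep -v rot
```

```text
time: 7.95
ee_pos: [0.5365, -0.2302, 0.0822]
wrist_force: [-0.2, -0.2, -0.2]
opening: 0.0423
```

```bash
python3 - <<'E'
from h import *
p=camera("scene"); o=get_obs(); print(o["ee_pos"],o["joint_efforts"],o["wrist_force"])
for P in [(.5365,-.2302,.0822),(.5365,-.2302,.098),(.515,-.23,.098),(.558,-.23,.098)]: print((proj(p,P)-[320,180])*8)
save(p,"pics/s3.png",(320,180,400,250),8)
E
```

```text
[ 0.53654406 -0.23023116  0.08227821] [-1.16551619e-04 -5.70619333e+01  4.68759620e+01  5.39049308e-02
 -1.35260930e-04 -2.66953111e-05] [-0.33636675 -0.14346245 -0.31679096]
[282.53811002 397.59987629]
[284.20646298 362.69919067]
[329.18559932 376.89405688]
[239.23001353 349.02098847]
```

View pics/s3.png

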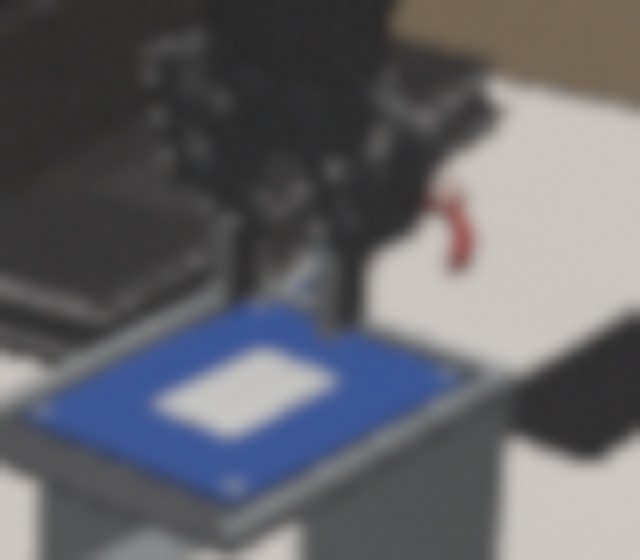

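```bash
python3 - <<'E'
from h import *
p=camera("scene")
for s in (-1,1):
  for dz in (0,.013,.03): print(s,dz,(proj(p,np.array([.1412,.5313,.1966+dz])+s*.05*np.array([.257,.966,0]))-[140,150])*2.2)
t=camera("top")
print(proj(t,(.5365,-.2302,.098)))
im=p["img"]; 
a=cv2.resize(t["img"][190:290,330:440],None,fx=7,fy=6,interpolation=2); cv2.imwrite("pics/t4.png",a[:,:,::-1])
E
```

```text
-1 0 [440.85895849 481.57653946]
-1 0.013 [441.38017106 469.78433805]
-1 0.03 [442.06919627 454.11463381]
1 0 [348.05205338 532.50850128]
1 0.013 [347.95034359 520.4702134 ]
1 0.03 [347.81669759 504.4514232 ]
[392.21769747 235.97476189]
```

```bash
python3 -m pendant '[[50,[0,0,-1],[0,0,0]],[50,[0,0,-2],[0,0,0]],[50,[0,0,-2],[0,0,0]]]'|grep -v rot
```

```text
time: 8.48
ee_pos: [0.5365, -0.2302, 0.0802]
wrist_force: [-0.8, -0.4, 0.2]
opening: 0.0429
```

```bash
python3 -m pendant '[[50,[0,0,-1],[0,0,0]],[50,[0,0,-2],[0,0,0]],[50,[0,0,-2],[0,0,0]]]'|grep -v rot
```

```text
time: 8.85
ee_pos: [0.5364, -0.2302, 0.0781]
wrist_force: [-0.9, 1.4, -0.2]
opening: 0.0428
```

```bash
python3 -c "
import workcell;print([ (n,getattr(workcell,n)) for n in dir(workcell) if not n.startswith('__')][:40])"; python3 -m pendant '[[50,[0,0,-2],[0,0,0]],[50,[0,0,-4],[0,0,0]],[50,[0,0,-5],[0,0,0]],[50,[0,0,-5],[0,0,0]]]'|grep -v rot
```

```text
[('PlanningError', <class 'workcell.PlanningError'>), ('camera', <function make.<locals>.drawn_camera at 0x7f3ebd724360>), ('get_obs', <function make.<locals>.<lambda> at 0x7f3ebd724860>), ('job_done', <function connect.<locals>.done at 0x7f3ebd6979c0>), ('pinpoint', <function make.<locals>.keyed.<locals>.call at 0x7f3ebd724ae0>), ('regions_of', <function make.<locals>.keyed.<locals>.call at 0x7f3ebd7249a0>), ('tcp_to_grasp', 0.0187)]
time: 9.35
ee_pos: [0.5363, -0.2302, 0.073]
wrist_force: [0.2, 0.5, -0.3]
opening: 0.0429
```

```bash
python3 -m pendant '[[50,[0,0,-1],[0,0,0]],[50,[0,0,-2],[0,0,0]],[50,[0,0,-2],[0,0,0]]]'|grep -v rot
```

```text
time: 9.72
ee_pos: [0.5363, -0.2302, 0.0709]
wrist_force: [-0.1, -0.4, 0.7]
opening: 0.0429
```

```bash
python3 -m pendant '[[50,[0,0,-1],[0,0,0]],[50,[0,0,-2],[0,0,0]],[50,[0,0,-2],[0,0,0]]]'|grep -v rot
```

```text
time: 10.1
ee_pos: [0.5362, -0.2301, 0.0687]
wrist_force: [1.2, 0.4, 0.3]
opening: 0.0427
```

```bash
python3 -m pendant '[[50,[0,0,-1],[0,0,0]],[50,[0,0,-2],[0,0,0]],[50,[0,0,-2],[0,0,0]]]'|grep -v rot
```

```text
time: 10.48
ee_pos: [0.5362, -0.2301, 0.0666]
wrist_force: [-0.6, -0.2, -0.0]
opening: 0.0426
```

```bash
python3 -m pendant '[[50,[0,0,-1],[0,0,0]],[50,[0,0,-1],[0,0,0]]]'|grep -v rot
```

```text
time: 10.72
ee_pos: [0.5361, -0.2301, 0.0655]
wrist_force: [-0.1, 0.5, 0.4]
opening: 0.0426
```

```bash
python3 -m pendant '[[50,[0,0,-1],[0,0,0]],[50,[0,0,-1],[0,0,0]]]'|grep -v rot; python3 - <<'E'
from h import *
p=camera("scene"); save(p,"pics/s5.png",(320,170,400,250),8)
E
```

```text
time: 10.98
ee_pos: [0.5361, -0.2301, 0.0644]
wrist_force: [-0.4, 0.0, 1.3]
opening: 0.0426
```

View pics/s5.png

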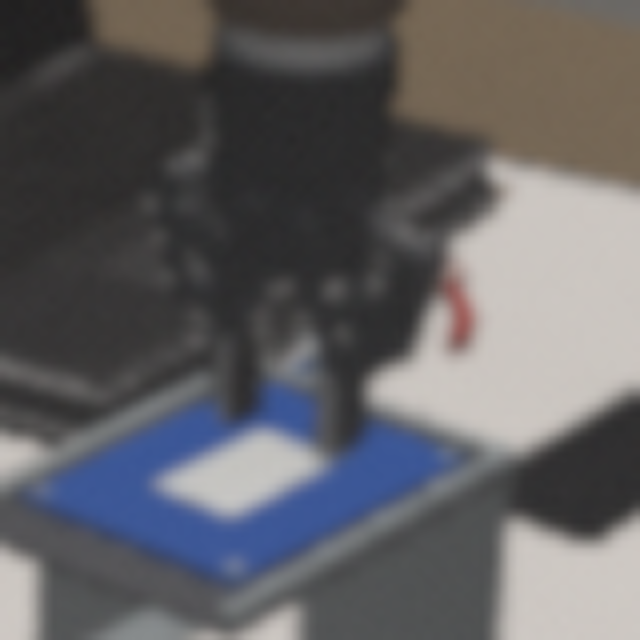

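Both fingertips are now 1–2 mm above the blue face, at (235,415) and (338,452). So the real tips sit about 33 mm behind the reported TCP at this opening, and I'll allow for that from here on.

```bash
python3 -m pendant '[[50,[0,0,-1],[0,0,0]],[50,[0,0,-1],[0,0,0]]]'|grep -v rot
```

```text
time: 11.28
ee_pos: [0.5361, -0.23, 0.0633]
wrist_force: [0.2, 0.6, 0.5]
opening: 0.0425
```

```bash
python3 -m pendant '[[50,[0,0,-1],[0,0,0]],[50,[0,0,-1],[0,0,0]]]'|grep -v rot
```

```text
time: 11.52
ee_pos: [0.5361, -0.2301, 0.0624]
wrist_force: [1.6, 0.3, 0.6]
opening: 0.0425
```

```bash
python3 -m pendant '[[50,[0,0,-1],[0,0,0]],[50,[0,0,-1],[0,0,0]]]'|grep -v rot
```

```text
time: 11.78
ee_pos: [0.5362, -0.2301, 0.0623]
wrist_force: [-2.8, 1.4, 6.8]
opening: 0.0428
```

Contact is at reported z 0.0624, and stiffness is about 7 N/mm. Now I'll press lightly and drag.

```bash
python3 -m pendant '[[50,[0,0,-2],[0,0,0]],[50,[0.4,5,-2],[0,0,0]],[50,[0.8,10,-2],[0,0,0]],[50,[1.2,15,-2],[0,0,0]],[50,[1.6,20,-2],[0,0,0]],[50,[2,25,-2],[0,0,0]],[50,[2,25,-2],[0,0,0]]]'; python3 - <<'E'
from h import *
p=camera("top"); hsv=cv2.cvtColor(p["img"],cv2.COLOR_RGB2HSV)
for r in pinpoint(p,"cover_mid")[:3]: print(np.array(r["position"]).round(4),r["confidence"])
for r in pinpoint(camera("scene"),"cover_mid")[:3]: print(np.array(r["position"]).round(4),r["confidence"])
E
```

```text
time: 12.65
ee_pos: [0.5397, -0.2059, 0.0622]
tcp_rot: [-179.9, 0.0, 84.0]
wrist_force: [0.4, -2.1, 9.2]
opening: 0.0429
[0.5568 0.0512 0.0071] 0.72
[ 0.5373 -0.1797  0.0956] 0.89
[0.556  0.0493 0.0019] 0.58
```

```bash
python3 -m pendant '[[50,[0,0,-1.5],[0,0,0]],[50,[0.4,5,-1.7],[0,0,0]],[50,[0.8,10,-1.7],[0,0,0]],[50,[1.2,15,-1.7],[0,0,0]],[50,[1.6,20,-1.7],[0,0,0]],[50,[2,25,-1.7],[0,0,0]],[50,[2.4,30,-1.7],[0,0,0]],[50,[2.8,35,-1.7],[0,0,0]],[50,[3.2,40,-1.7],[0,0,0]],[50,[3.2,40,-1.7],[0,0,0]]]'; cat >> h.py <<'E'
def coverlook():
    p=camera("top"); hsv=cv2.cvtColor(p["img"],cv2.COLOR_RGB2HSV)
    b=cv2.inRange(hsv,(100,120,40),(125,255,255)); b[:,:308]=0; b[:,430:]=0; b[:205]=0; b[275:]=0
    r=rect(p,b>0,.098)
    return p,r
E
python3 - <<'E'
from h import *
p,r=coverlook(); print(r)
for q in (p,camera("scene")):
  for r in pinpoint(q,"cover_mid")[:3]: print(np.array(r["position"]).round(4),r["confidence"])
E
```

```text
time: 14.1
ee_pos: [0.5438, -0.1666, 0.0622]
tcp_rot: [179.9, 0.1, 84.0]
wrist_force: [-0.7, -1.6, 8.4]
opening: 0.0428
((542.3716430664062, -99.62887573242188), (66.47601318359375, 110.58724212646484), 85.57946014404297)
[ 0.505  -0.4632 -0.0027] 0.66
[0.5586 0.0518 0.001 ] 0.64
[ 0.5403 -0.1377  0.0946] 0.56
[ 0.5418 -0.1372  0.0954] 0.8
[0.556  0.0507 0.001 ] 0.59
[ 5.335e-01 -1.955e-01 -5.000e-04] 0.42
```

```bash
python3 -m pendant '[[50,[0,0,-1.5],[0,0,0]],[50,[0.4,5,-1.7],[0,0,0]],[50,[0.8,10,-1.7],[0,0,0]],[50,[1.2,15,-1.7],[0,0,0]],[50,[1.6,19,-1.7],[0,0,0]],[50,[1.6,19,-1.7],[0,0,0]],[50,[1.6,19,-1],[0,0,0]],[50,[1.6,19,5],[0,0,0]],[50,[1.6,19,30],[0,0,0]],[50,[1.6,40,70],[0,0,0]],[50,[1.6,90,110],[0,0,0]],[50,[1.6,140,120],[0,0,0]],[50,[1.6,190,120],[0,0,0]],[50,[1.6,220,120],[0,0,0]],[50,[1.6,220,120],[0,0,0]]]'; python3 - <<'E'
from h import *
p,r=coverlook(); print(r,get_obs()["q"])
for q in (p,camera("scene")):
  for r in pinpoint(q,"cover_mid")[:3]: print(np.array(r["position"]).round(4),r["confidence"])
  for r in pinpoint(q,"tray_edge")[:1]: print(np.array(r["position"]).round(4),r["confidence"])
E
```

```text
time: 16.18
ee_pos: [0.5451, 0.0553, 0.1821]
tcp_rot: [180.0, 0.0, 84.1]
wrist_force: [0.1, -0.3, -0.5]
opening: 0.0428
((542.6312866210938, -126.06397247314453), (148.32687377929688, 111.27613067626953), 83.16395568847656) [ 5.71384376e+00  4.34320711e+00  7.70725555e+00  9.33361214e+01
 -7.77576069e-02  1.01657494e+02]
[ 0.5437 -0.1256  0.0948] 0.91
[0.5388 0.2576 0.0281] 0.52
[0.5544 0.0475 0.0027] 0.9
[ 0.5441 -0.126   0.0969] 0.79
[ 0.5448 -0.0964  0.0877] 0.84
```

The cover now overhangs by about 49 mm: mid at (0.543,−0.126), plate turned about −7°. Next I'll bring the tool horizontal, pointing (0.574,−0.819,0) with the jaws vertical, first by yawing and then by tilting.

```bash
python3 -m pendant '[[50,[-10,0,20],[0,0,10]],[50,[-20,0,40],[0,0,20]],[50,[-27,0,60],[0,0,30]],[50,[-27,0,80],[0,0,40]],[50,[-27,0,98],[0,0,50]],[50,[-27,0,98],[0,0,60]],[50,[-27,0,98],[0,0,70]],[50,[-27,0,98],[0,0,80]],[50,[-27,0,98],[0,0,90]],[50,[-27,0,98],[0,0,100]],[50,[-27,0,98],[0,0,110]],[50,[-27,0,98],[0,0,120]],[50,[-27,0,98],[0,0,131]],[50,[-27,0,98],[0,0,131]]]'; python3 -m pendant '[[50,[0,-10,0],[-8.19,-5.74,0]],[50,[0,-20,0],[-16.4,-11.5,0]],[50,[0,-30,0],[-24.6,-17.2,0]],[50,[0,-40,0],[-32.8,-23,0]],[50,[0,-50,0],[-41,-28.7,0]],[50,[0,-60,0],[-49.2,-34.4,0]],[50,[0,-70,0],[-57.4,-40.2,0]],[50,[0,-80,0],[-65.6,-45.9,0]],[50,[0,-90,0],[-73.7,-51.6,0]],[50,[0,-90,0],[-73.7,-51.6,0]],[50,[0,-90,0],[-73.7,-51.6,0]]]'; python3 - <<'E'
from h import *
o=get_obs(); print(o["q"].round(1))
from scipy.spatial.transform import Rotation as Ro
R=Ro.from_euler('xyz',o["tcp_rot"],degrees=True).as_matrix(); print(R.round(3))
for n in("scene","top"):
    p=camera(n); uv=proj(p,o["ee_pos"]); print(n,uv)
    for d in(.03,): print(proj(p,o["ee_pos"]-d*R[:,2]))
    c=(uv-[60,45]).astype(int); save(p,f"pics/g_{n}.png",(c[0],c[1],c[0]+120,c[1]+90),4)
a=np.hstack([cv2.imread("pics/g_scene.png")[:,:400],cv2.imread("pics/g_top.png")[:,:400]]); cv2.imwrite("pics/g.png",a)
E
```

```text
time: 18.23
ee_pos: [0.5184, 0.0518, 0.2801]
tcp_rot: [179.9, 0.1, -145.3]
wrist_force: [0.5, 0.3, -0.7]
opening: 0.0424
time: 19.6
ee_pos: [0.5626, -0.0205, 0.2505]
tcp_rot: [-96.2, 0.8, -141.9]
wrist_force: [-0.2, 0.7, -0.1]
opening: 0.0431
[ 32.  -23.  -44.8  23.7 -81.2 -44.1]
[[-0.787 -0.057  0.614]
 [-0.616  0.094 -0.782]
 [-0.013 -0.994 -0.109]]
scene [311.30054291 200.7273867 ]
[311.69540087 203.87220782]
top [311.128131   217.60808725]
[301.42557482 225.75586248]
```

View pics/g.png

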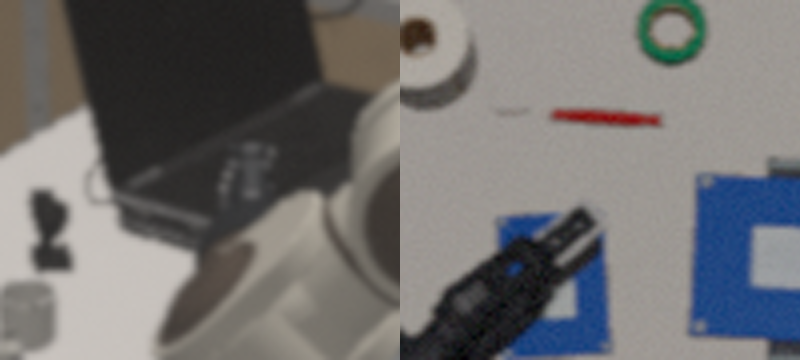

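The top view puts the tips at about pixel (300,225), 30 mm behind the reported TCP along the tool, so the offset is a tool-axis bias. J5 is at its limit here, but nearer the tray it has room. I'll go to the pregrasp.

```bash
python3 -m pendant '[[50,[3,-15,0],[0,0,0]],[50,[6,-30,0],[0,0,0]],[50,[9,-42,0],[-2,-1.5,0]],[50,[9,-42,-20],[-4.9,-3.8,0]],[50,[9,-42,-40],[-4.9,-3.8,0]],[50,[9,-42,-60],[-4.9,-3.8,0]],[50,[9,-42,-80],[-4.9,-3.8,0]],[50,[9,-42,-100],[-4.9,-3.8,0]],[50,[9,-42,-100],[-4.9,-3.8,0]]]'; python3 - <<'E'
from h import *
from scipy.spatial.transform import Rotation as Ro
o=get_obs(); print(o["q"].round(1))
R=Ro.from_euler('xyz',o["tcp_rot"],degrees=True).as_matrix(); print(R.round(3))
z=np.array([.616,-.788,0]);y=np.array([0,0,-1.]);T=np.c_[np.cross(y,z),y,z]
print("rotvec",Ro.from_matrix(T@R.T).as_rotvec(degrees=True), "shift",(np.array([.572,-.062,.094])-o["ee_pos"])*1000)
E
```

```text
time: 20.82
ee_pos: [0.5717, -0.0628, 0.1476]
tcp_rot: [-90.2, 0.7, -141.9]
wrist_force: [0.9, 0.4, 0.1]
opening: 0.0433
[ 26.7  -2.5 -62.1 -58.8 -78.6 -88.5]
[[-0.787  0.008  0.617]
 [-0.617  0.01  -0.787]
 [-0.012 -1.    -0.003]]
rotvec [-0.54789955  0.44540742 -0.08826677] shift [  0.32142691   0.76722011 -53.57278425]
```

```bash
cat > fk.py <<'E'
import numpy as np
from scipy.optimize import least_squares
from scipy.spatial.transform import Rotation as Ro
# q2,q3,q1, tcp, tool z
D=[([75.116,5.011,10.037],[.1412,.5313,.1966],[0,0,-1]),([-23.22,9.147,7.728],[.5369,-.2304,.1347],[0,0,-1]),
([5.714,4.343,7.707],[.5451,.0553,.1821],[0,0,-1]),([32,-23,-44.8],[.5626,-.0205,.2505],[.614,-.782,-.109]),([26.7,-2.5,-62.1],[.5717,-.0628,.1476],[.617,-.787,-.003])]
def model(x,q):
    l2,l3,h,L,e,a=x; b=np.radians(q[1]); g=np.radians(q[1]-q[2])
    r=e+l2*np.sin(b)+l3*np.cos(g)+a*np.sin(g); z=h+l2*np.cos(b)-l3*np.sin(g)+a*np.cos(g)
    return np.array([r*np.cos(np.radians(q[0])),r*np.sin(np.radians(q[0])),z])
def res(x): return np.concatenate([model(x,q)-(np.array(t)-x[3]*np.array(d)) for q,t,d in D])
s=least_squares(res,[.4,.5,.2,.32,0,0.])
x=s.x
if __name__=="__main__":
    print(x.round(4),np.abs(s.fun).max())
    for a in (32,38,45):
      for z in (.148,.12,.094):
        for y in(-.062,-.107):
          d=np.array([np.sin(np.radians(a)),-np.cos(np.radians(a)),0]); W=np.array([.572,y,z])-x[3]*d
          k=least_squares(lambda q:model(x,q)-W,[26,-2,-60]); print(a,z,y,k.x.round(1),k.cost)
E
python3 fk.py
```

```text
[0.2825 0.342  0.1115 0.3133 0.1942 0.0734] 0.028047544497274313
32 0.148 -0.062 [ 26.6   2.3 -54.5] 9.263876429019835e-13
32 0.148 -0.107 [ 21.3  -1.4 -58.2] 1.214662760199672e-21
32 0.12 -0.062 [ 26.6   8.  -55. ] 2.219961394011606e-18
32 0.12 -0.107 [ 21.3   4.7 -58.7] 2.2384111974987613e-21
32 0.094 -0.062 [ 26.6  13.8 -54.9] 4.934072369747251e-16
32 0.094 -0.107 [ 21.3  10.9 -58.6] 3.862873637544847e-18
38 0.148 -0.062 [ 26.   -4.4 -61.1] 3.368925746197877e-15
38 0.148 -0.107 [ 20.3  -8.5 -64.6] 2.8193137902776076e-19
38 0.12 -0.062 [ 26.    2.  -61.6] 1.3050810488925259e-21
38 0.12 -0.107 [ 20.3  -1.5 -65.2] 5.894763633380544e-18
38 0.094 -0.062 [ 26.    8.7 -61.5] 7.814045849051571e-17
38 0.094 -0.107 [ 20.3   5.7 -65.1] 8.389364227991262e-15
45 0.148 -0.062 [ 24.5 -13.3 -68.4] 3.0670908057308256e-17
45 0.148 -0.107 [ 18.1 -17.9 -71.7] 7.291766178187347e-14
45 0.12 -0.062 [ 24.5  -5.7 -69.1] 2.3357487069751775e-21
45 0.12 -0.107 [ 18.1  -9.8 -72.4] 2.48751576429206e-16
45 0.094 -0.062 [ 24.5   2.2 -68.9] 6.006452095737818e-15
45 0.094 -0.107 [ 18.1  -1.1 -72.3] 1.4896379471050462e-13
```

```bash
python3 -m pendant '[[50,[0,1,-14],[-0.5,0.4,0]],[50,[0,1,-28],[-0.5,0.4,0]],[50,[0,1,-42],[-0.5,0.4,0]],[50,[0,1,-53.5],[-0.5,0.4,0]],[50,[0,1,-53.5],[-0.5,0.4,0]]]'; python3 - <<'E'
from h import *
from scipy.spatial.transform import Rotation as Ro
o=get_obs(); print(o["q"].round(1))
R=Ro.from_euler('xyz',o["tcp_rot"],degrees=True).as_matrix(); print(R.round(3))
p=camera("scene"); save(p,"pics/s6.png",(240,150,420,285),4.4)
t=camera("top"); print("tip",proj(t,o["ee_pos"]-.033*R[:,2]), proj(t,(.552,-.0515,.098)))
E
```

```text
time: 21.45
ee_pos: [0.5725, -0.0614, 0.0939]
tcp_rot: [-90.0, 0.1, -141.9]
wrist_force: [0.4, 0.6, 0.8]
opening: 0.0429
[ 26.8  10.1 -60.9 -70.8 -78.7 -89.7]
[[-0.787  0.001  0.617]
 [-0.617  0.002 -0.787]
 [-0.002 -1.    -0.001]]
tip [318.05598795 235.72408621] [324.1288118  235.01072154]
```

View pics/s6.png

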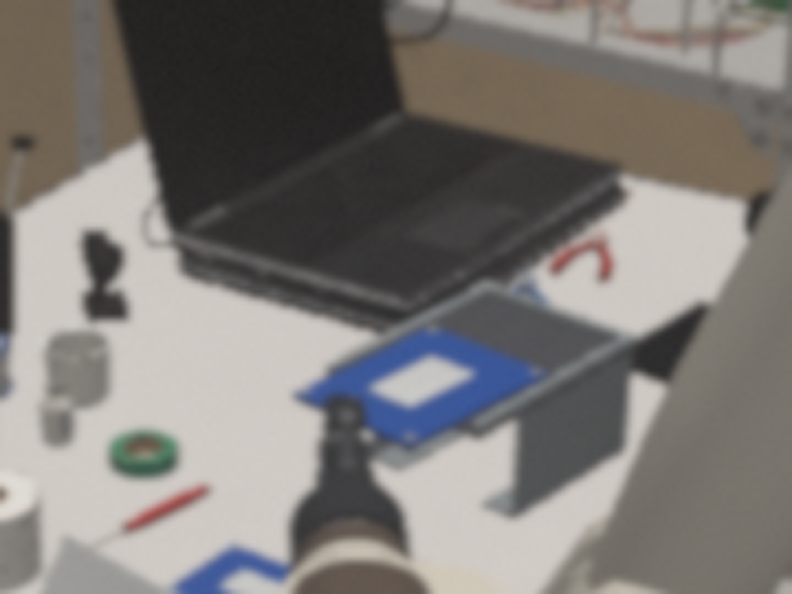

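The gripper, at (345,405), is level and centred on the cover's overhanging edge, which runs from (297,395) to (408,440). I'll move in.

```bash
python3 -m pendant '[[50,[0,-7,0],[0,0,-1]],[50,[1,-14,0],[0,0,-2]],[50,[1,-21,0],[0,0,-3]],[50,[2,-28,0],[0,0,-4]],[50,[2,-35,0],[0,0,-5]],[50,[2,-42,0],[0,0,-5]],[50,[2,-48,0],[0,0,-5]],[50,[2,-48,0],[0,0,-5]]]'; python3 - <<'E'
from h import *
from scipy.spatial.transform import Rotation as Ro
o=get_obs(); print(o["q"].round(1))
R=Ro.from_euler('xyz',o["tcp_rot"],degrees=True).as_matrix(); print(R.round(3))
p,r=coverlook()
print(pinpoint(p,"cover_mid")[:2])
E
```

```text
time: 22.55
ee_pos: [0.5741, -0.11, 0.0947]
tcp_rot: [-90.0, 0.2, -146.9]
wrist_force: [0.5, 0.6, -0.6]
opening: 0.0426
[ 21.5  10.9 -59.7 -70.5 -78.4 -89.7]
[[-0.838  0.002  0.546]
 [-0.546  0.002 -0.838]
 [-0.003 -1.    -0.   ]]
[{'position': [0.5429, -0.1246, 0.0943], 'confidence': 0.65}, {'position': [0.5574, 0.0536, 0.0049], 'confidence': 0.63}]
```

```bash
python3 -m pendant '[[30,[0,0,0],[0,0,0]],[10,[0,0,0],[0,0,0]],[0,[0,0,0],[0,0,0]],[0,[0,0,0],[0,0,0]],[0,[0,0,0],[0,0,0]],[0,[0,0,0],[0,0,0]],[0,[0,0,0],[0,0,0]]]' 60; python3 -c "
from h import *
p,r=coverlook(); save(p,'pics/t7.png',(290,190,410,280),6)
save(camera('scene'),'pics/s7.png',(290,190,410,280),6);print(get_obs()['q'].round(1))"
```

```text
time: 23.52
ee_pos: [0.5743, -0.1096, 0.0947]
tcp_rot: [-90.0, 0.2, -146.9]
wrist_force: [0.4, 0.9, -1.5]
opening: 0.0073
[ 21.5  10.9 -59.7 -70.5 -78.4 -89.7]
```

```bash
cat > plan.py <<'E'
from h import *
from scipy.spatial.transform import Rotation as Ro
c,s=np.cos(np.radians(55)),np.sin(np.radians(55))
def frames(ye=-8.4):
    E=Ro.from_euler('z',ye,degrees=True).as_matrix(); return E@[1,0,0],E@[0,-c,s],E@[0,s,c]   # ex,u,n
ex,u,n=frames()
LED=np.array([.5375,.2585,.028])
MIDF=LED+.075*u+.004*n
RT=np.c_[-u,np.cross(-n,-u),-n]
E
python3 -m pendant '[[0,[0,0,3],[0,0,0]],[0,[0,0,8],[0,0,0]],[0,[0,0,20],[0,0,0]],[0,[0,0,40],[0,0,0]],[0,[0,0,60],[0,0,0]],[0,[0,0,80],[0,0,0]],[0,[0,0,80],[0,0,0]]]'; python3 - <<'E'
from plan import *
np.set_printoptions(precision=4,suppress=True)
o=get_obs(); print(o["q"].round(1),MIDF)
for nme in("top","scene"):
    p=camera(nme); print([ (np.array(r["position"]),r["confidence"]) for r in pinpoint(p,"cover_mid")[:2]])
    if nme=="top":
        hsv=cv2.cvtColor(p["img"],cv2.COLOR_RGB2HSV)
        b=cv2.inRange(hsv,(100,120,40),(125,255,255)); b[:,:308]=0; b[:,430:]=0; b[:205]=0; b[275:]=0
        print(rect(p,b>0,o["ee_pos"][2]+.004)); save(p,"pics/t8.png",(290,190,410,280),6)
E
```

```text
time: 24.5
ee_pos: [0.5745, -0.1094, 0.1769]
tcp_rot: [-90.0, 0.4, -146.9]
wrist_force: [0.5, 0.2, -1.7]
opening: 0.0074
[ 21.5  -6.1 -60.6 -54.6 -78.4 -89.7] [0.5317 0.2192 0.0917]
[(array([ 0.5426, -0.1242,  0.173 ]), 0.73), (array([0.5575, 0.0525, 0.0026]), 0.58)]
((542.0523681640625, -125.01866912841797), (151.47433471679688, 108.74234008789062), 82.01192474365234)
[(array([ 0.544 , -0.1256,  0.175 ]), 0.89), (array([0.5546, 0.0518, 0.0055]), 0.83)]
```

View pics/t8.png

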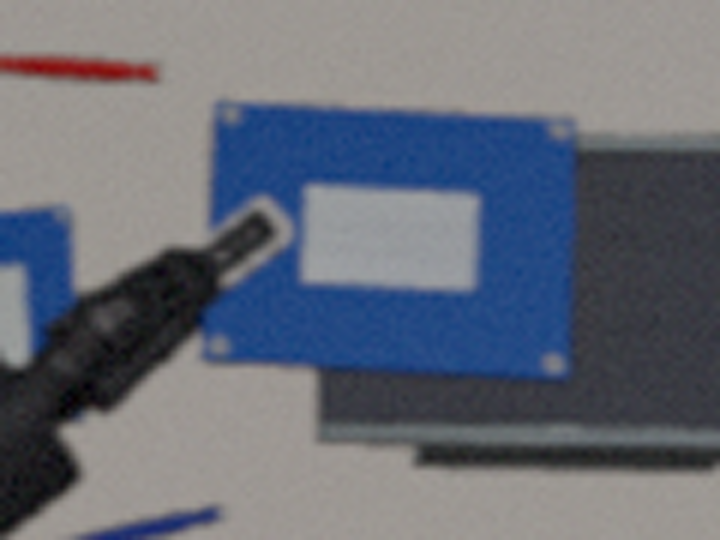

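The cover is held level and clear of the tray. The tip is at (270,230), with the cover's corners at (220,110) and (565,365). I'll now plan the turn.

```bash
cat >> plan.py <<'E'
def setup(yc=-7.5,mid0=(.543,-.125)):
    o=get_obs(); T0=o["ee_pos"]; R0=Ro.from_euler('xyz',o["tcp_rot"],degrees=True).as_matrix()
    # cover in tool frame
    Rc=Ro.from_euler('z',yc,degrees=True).as_matrix()@np.c_[[0,-1,0],[1,0,0],[0,0,1]]
    m=np.array([*mid0,T0[2]]); return R0.T@Rc, R0.T@(m-T0)
E
python3 - <<'E'
from plan import *
np.set_printoptions(precision=1,suppress=True)
CR,cm=setup(); np.savez("grip.npz",CR=CR,cm=cm)
o=get_obs(); T0=o["ee_pos"]; R0=Ro.from_euler('xyz',o["tcp_rot"],degrees=True).as_matrix()
RF=RT@CR.T; w=Ro.from_matrix(RF@R0.T).as_rotvec(); print("rotvec",np.degrees(w),"tool z final",RF[:,2])
TF=MIDF+.06*n+.02*u-RF@cm; print("TCP hover",TF*1000)
g=np.array([0,0,-.0487]); G0=T0+R0@g; GF=TF+RF@g; print("G",G0*1000,GF*1000)
N=20
for k in range(1,N+1):
    f=k/N; R=Ro.from_rotvec(w*f).as_matrix()@R0
    # raise first, then travel, then down
    zz=np.interp(f,[0,.35,.75,1],[G0[2],.31,.31,GF[2]]); h=np.interp(f,[0,.25,1],[0,0,1])
    G=np.array([*(G0+(GF-G0)*h)[:2],zz]); T=G-R@g
    print(k,(T-T0)*1000,np.degrees(w*f))
E
```

```text
rotvec [123.8 -17.3  -0.5] tool z final [ 0.7  0.3 -0.6]
TCP hover [564.  241.3 158.3]
G [547.4 -68.9 173.8] [529.6 225.  188.6]
1 [ 0.   0.2 15.5] [ 6.2 -0.9 -0. ]
2 [ 0.1  0.8 31. ] [12.4 -1.7 -0.1]
3 [ 0.2  1.9 46.6] [18.6 -2.6 -0.1]
4 [ 0.4  3.4 62.3] [24.8 -3.5 -0.1]
5 [ 0.7  5.2 78.2] [30.9 -4.3 -0.1]
6 [-0.2 27.1 94.4] [37.1 -5.2 -0.2]
7 [ -1.1  49.2 110.8] [43.3 -6.1 -0.2]
8 [ -1.9  71.7 108.1] [49.5 -6.9 -0.2]
9 [ -2.6  94.5 105.7] [55.7 -7.8 -0.2]
10 [ -3.4 117.5 103.6] [61.9 -8.6 -0.3]
11 [ -4.1 140.7 101.9] [68.1 -9.5 -0.3]
12 [ -4.7 164.  100.7] [ 74.3 -10.4  -0.3]
13 [ -5.4 187.5  99.9] [ 80.5 -11.2  -0.3]
14 [ -6.  211.   99.5] [ 86.7 -12.1  -0.4]
15 [ -6.6 234.6  99.5] [ 92.8 -13.   -0.4]
16 [ -7.3 258.1  75.7] [ 99.  -13.8  -0.4]
17 [ -7.9 281.6  52.3] [105.2 -14.7  -0.4]
18 [ -8.6 304.9  29.3] [111.4 -15.6  -0.5]
19 [ -9.3 328.1   6.7] [117.6 -16.4  -0.5]
20 [-10.  351.  -15.4] [123.8 -17.3  -0.5]
```

```bash
python3 -m pendant '[[0,[0,0,15],[6.2,-0.9,0]],[0,[0,1,31],[12.4,-1.7,0]],[0,[0,2,47],[18.6,-2.6,0]],[0,[0,3,62],[24.8,-3.5,0]],[0,[1,5,78],[31,-4.3,0]],[0,[0,27,94],[37.1,-5.2,0]],[0,[-1,49,111],[43.3,-6,0]],[0,[-2,72,108],[49.5,-7,0]],[0,[-3,94,106],[55.7,-7.8,0]],[0,[-3,117,104],[62,-8.6,0]],[0,[-4,141,102],[68,-9.5,0]],[0,[-5,164,101],[74.3,-10.4,0]],[0,[-5,187,100],[80.5,-11.2,0]],[0,[-6,211,100],[86.7,-12,0]],[0,[-7,235,100],[92.8,-13,0]],[0,[-7,235,100],[92.8,-13,0]]]'; python3 - <<'E'
from plan import *
np.set_printoptions(precision=1,suppress=True)
d=np.load("grip.npz"); CR,cm=d["CR"],d["cm"]
o=get_obs(); T0=o["ee_pos"]; R0=Ro.from_euler('xyz',o["tcp_rot"],degrees=True).as_matrix(); print(o["q"])
RF=RT@CR.T; w=Ro.from_matrix(RF@R0.T).as_rotvec(); print("rotvec",np.degrees(w))
print("expected mid",(T0+R0@cm)*1000)
for q in(camera("top"),camera("scene")): print([(np.array(r["position"])*1000,r["confidence"]) for r in pinpoint(q,"cover_mid")[:2]])
for a,b in((60,20),(30,10),(0,10)): print(a,b,(MIDF+a/1000*n+b/1000*u-RF@cm-T0)*1000)
E
```

```text
time: 26.7
ee_pos: [0.567, 0.1253, 0.2723]
tcp_rot: [175.1, 40.9, 168.8]
wrist_force: [-0.6, -0.2, -1.3]
opening: 0.0076
[ 21.2 -30.8 -23.1  59.3 -16.1  25. ]
rotvec [31.1 -4.1 -0.3]
expected mid [538.8 130.5 252.9]
[(array([560. ,  53.5,   3.7]), 0.87), (array([538.8, 128.7, 249.6]), 0.65)]
[(array([538.7, 127.9, 252.9]), 0.91), (array([554.9,  50.3,   3.5]), 0.58)]
60 20 [  -3.  116. -114.]
30 10 [  -5.7   97.4 -139.4]
0 10 [  -9.3   73.1 -156.6]
```

```bash
python3 -m pendant '[[0,[0,23,-20],[6.2,-0.8,0]],[0,[-1,47,-43],[12.4,-1.6,0]],[0,[-2,70,-66],[18.6,-2.5,0]],[0,[-2,93,-90],[24.8,-3.3,0]],[0,[-3,116,-114],[31.1,-4.1,0]],[0,[-3,116,-114],[31.1,-4.1,0]],[0,[-3,116,-114],[31.1,-4.1,0]]]'; cat > chk.py <<'E'
from plan import *
np.set_printoptions(precision=1,suppress=True)
d=np.load("grip.npz"); CR,cm=d["CR"],d["cm"]
o=get_obs(); T0=o["ee_pos"]; R0=Ro.from_euler('xyz',o["tcp_rot"],degrees=True).as_matrix(); print(o["q"])
RF=RT@CR.T; w=Ro.from_matrix(RF@R0.T).as_rotvec(); print("rotvec",np.degrees(w))
M=T0+R0@cm; loc=lambda P:np.array([(P-LED)@ex,(P-LED)@u,(P-LED)@n])*1000
print("expected mid",M*1000,"board coords x,u,n",loc(M))
for q in(camera("top"),camera("scene")):
    for r in pinpoint(q,"cover_mid")[:3]:
        if abs(r["position"][1]-.05)>.03: print(q["shot"],np.array(r["position"])*1000,loc(np.array(r["position"])),r["confidence"])
    for r in pinpoint(q,"easel_ledge")[:1]: print("ledge",np.array(r["position"])*1000,r["confidence"])
for a,b in((60,20),(30,10),(10,8),(5,6),(0,6),(0,0)): print(a,b,(MIDF+a/1000*n+b/1000*u-RF@cm-T0)*1000)
E
cat >> chk.py <<'E'
import sys
if len(sys.argv)>1:
    a=camera("scene")["img"][170:345,180:330]; b=camera("top")["img"][195:295,190:290]
    a=cv2.resize(a,(450,525),interpolation=2); b=cv2.resize(b,(350,350),interpolation=2)
    v=np.zeros((525,800,3),np.uint8); v[:,:450]=a; v[:350,450:]=b; cv2.imwrite(sys.argv[1],v[:,:,::-1])
E
python3 chk.py pics/p1.png
```

```text
time: 27.78
ee_pos: [0.5649, 0.2405, 0.1611]
tcp_rot: [137.3, 32.4, 145.6]
wrist_force: [0.2, -0.4, -0.8]
opening: 0.0075
[ 21.4 -39.6 -47.5  30.6   3.1  44.4]
rotvec [ 0.2  0.2 -0.2]
expected mid [538.1 255.5 145.1] board coords x,u,n [ 1.  97.6 64.8]
29 [539.5 253.4 142.2] [ 2.7 96.3 61.6] 0.86
ledge [541.6 260.8  26.4] 0.72
30 [539.4 254.5 146.8] [ 2.5 99.4 65.1] 0.64
30 [ 535.2 -194.1   -0.7] [  63.8  233.5 -383.5] 0.23
ledge [543.  -95.4  91.1] 0.58
60 20 [-0.9  0.8 -2.8]
30 10 [ -3.6 -17.8 -28.2]
10 8 [ -5.9 -32.9 -41.3]
5 6 [ -6.3 -35.8 -45.8]
0 6 [ -6.9 -39.9 -48.6]
0 0 [ -6.4 -36.5 -53.6]
```

View pics/p1.png

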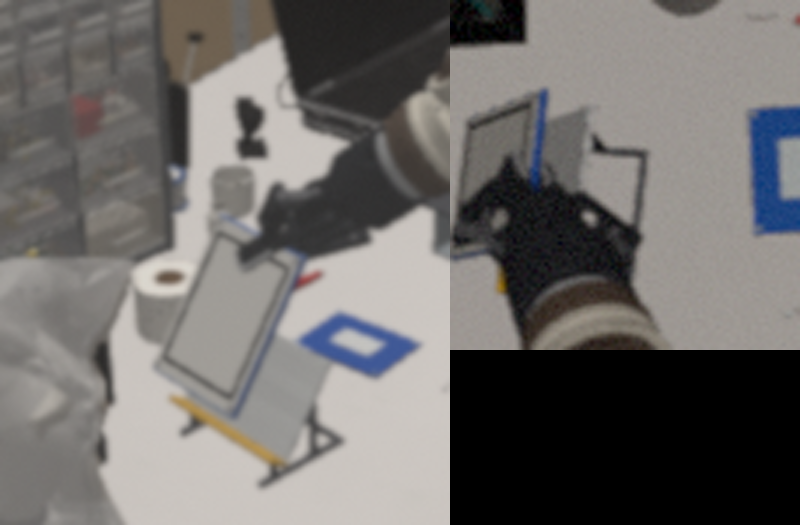

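The gasket side faces out, and the cover's long edges, (160,365)–(225,220) and (235,415)–(300,255), sit square over the ledge, (170,400)–(280,460). I'll close in towards the board.

```bash
python3 -m pendant '[[0,[-1,-8,-10],[0,0,0]],[0,[-3,-16,-21],[0.2,0.2,-0.2]],[0,[-4,-22,-29],[0.2,0.2,-0.2]],[0,[-5,-28,-35],[0.2,0.2,-0.2]],[0,[-6,-33,-41],[0.2,0.2,-0.2]],[0,[-6,-33,-41],[0.2,0.2,-0.2]]]'; python3 chk.py
```

```text
time: 28.92
ee_pos: [0.5582, 0.2074, 0.1179]
tcp_rot: [137.2, 32.0, 145.3]
wrist_force: [0.2, -0.8, -1.8]
opening: 0.0071
[ 16.7 -41.9 -53.2  27.6   6.9  41.8]
rotvec [-0.1 -0.1 -0. ]
expected mid [531.3 222.5 102.3] board coords x,u,n [-0.8 81.7 12.7]
33 [533.4 220.4 101.5] [ 1.5 82.2 10.8] 0.68
33 [534.3 225.2 107.6] [ 1.7 84.4 18.3] 0.65
ledge [536.  259.3  31.4] 0.92
34 [534.8 221.8 102.5] [ 2.7 82.1 12.7] 0.9
ledge [533.6 253.5  25.9] 0.93
60 20 [ 5.8 33.9 40.3]
30 10 [ 3.1 15.3 14.9]
10 8 [0.8 0.2 1.8]
5 6 [ 0.4 -2.7 -2.7]
0 6 [-0.2 -6.7 -5.5]
0 0 [  0.3  -3.3 -10.4]
```

```bash
python3 -m pendant '[[0,[-0.4,-2.4,-1.7],[0,0,0]],[0,[-0.7,-4.9,-3.4],[0,0,0]],[0,[-0.8,-5.7,-4],[0,0,0]],[0,[-0.8,-5.7,-4],[0,0,0]]]'|grep -v rot; python3 -m pendant '[[0,[-0.2,-1.2,-0.8],[0,0,0]],[0,[-0.2,-1.2,-0.8],[0,0,0]]]'|grep -v rot
```

```text
time: 29.72
ee_pos: [0.5577, 0.2023, 0.1149]
wrist_force: [-0.9, 0.4, -1.0]
opening: 0.0073
time: 29.98
ee_pos: [0.5574, 0.201, 0.114]
wrist_force: [-0.2, 0.5, -2.2]
opening: 0.007
```

```bash
python3 -m pendant '[[0,[-0.2,-1.2,-0.8],[0,0,0]],[0,[-0.2,-1.2,-0.8],[0,0,0]]]'|grep -v rot; python3 chk.py
```

```text
time: 30.22
ee_pos: [0.5573, 0.2001, 0.1136]
wrist_force: [0.2, 2.4, -0.8]
opening: 0.0073
[ 15.5 -42.5 -53.9  27.4   7.9  41.1]
rotvec [-0.2 -0.  -0.1]
expected mid [530.4 215.2  97.9] board coords x,u,n [-0.7 82.4  4.1]
35 [531.4 217.7  94.5] [-0.1 78.1  4.4] 0.56
ledge [537.7 260.2  28.9] 0.9
36 [531.8 214.4  95.5] [ 0.8 80.8  2.3] 0.98
ledge [536.4 256.1  28.7] 0.96
60 20 [ 6.7 41.3 44.7]
30 10 [ 4.  22.6 19.3]
10 8 [1.7 7.5 6.2]
5 6 [1.3 4.6 1.7]
0 6 [ 0.7  0.6 -1.2]
0 0 [ 1.2  4.  -6.1]
```

Contact with the board is where the geometry predicts it (n = 4.1 mm). Next I'll slide the cover down to the ledge.

```bash
python3 -m pendant '[[0,[0.1,0.9,-1.4],[0,0,0]],[0,[0.2,2,-2.9],[0,0,0]],[0,[0.3,2.6,-3.7],[0,0,0]],[0,[0.4,3.1,-4.5],[0,0,0]],[0,[0.4,3.1,-4.5],[0,0,0]]]'|grep -v rot
```

```text
time: 31.15
ee_pos: [0.5577, 0.2033, 0.109]
wrist_force: [0.9, 2.4, -0.2]
opening: 0.0074
```

```bash
python3 -m pendant '[[0,[0.1,0.6,-0.8],[0,0,0]],[0,[0.1,0.6,-0.8],[0,0,0]]]'|grep -v rot
```

```text
time: 31.4
ee_pos: [0.5578, 0.2039, 0.1081]
wrist_force: [0.0, 1.5, -0.2]
opening: 0.0073
```

```bash
python3 -m pendant '[[0,[0.1,0.6,-0.8],[0,0,0]],[0,[0.1,0.6,-0.8],[0,0,0]]]'|grep -v rot
```

```text
time: 31.65
ee_pos: [0.558, 0.2044, 0.1076]
wrist_force: [0.2, -0.8, 1.7]
opening: 0.0074
```

```bash
python3 -m pendant '[[0,[0.1,0.6,-0.8],[0,0,0]],[0,[0.1,0.6,-0.8],[0,0,0]]]'|grep -v rot;python3 chk.py
```

```text
time: 31.9
ee_pos: [0.5587, 0.2045, 0.1078]
wrist_force: [-2.8, -4.2, 5.0]
opening: 0.0069
[ 16.2 -41.9 -54.4  26.2   7.2  41.5]
rotvec [-0.1  0.1  0. ]
expected mid [531.9 219.7  92. ] board coords x,u,n [ 0.1 74.9  4.6]
37 [533.  219.2  90.1] [ 1.3 73.5  3.2] 0.72
ledge [536.8 257.6  25.9] 0.8
38 [532.5 220.6  89.5] [ 0.6 72.3  4. ] 0.68
38 [640.7 375.   -2.1] [ 85.1 -99.4  89.5] 0.46
ledge [534.7 258.3  25.9] 0.61
60 20 [ 5.4 36.8 50.5]
30 10 [ 2.6 18.2 25.1]
10 8 [ 0.4  3.1 12. ]
5 6 [-0.   0.2  7.5]
0 6 [-0.6 -3.9  4.6]
0 0 [-0.1 -0.5 -0.3]
```

The cover is seated on ledge and board at (0.1, 74.9, 4.6) mm. I'll release it.

```bash
python3 -m pendant '[[12,[0,0,0],[0,0,0]],[16,[0,0,0],[0,0,0]],[22,[0,0,0],[0,0,0]],[30,[0,0,0],[0,0,0]],[35,[0,0,0],[0,0,0]],[35,[0,0,0],[0,0,0]]]' 20; python3 - <<'E'
from h import *
from scipy.spatial.transform import Rotation as Ro
o=get_obs(); print(o["q"].round(1)); print(Ro.from_euler('xyz',o["tcp_rot"],degrees=True).as_matrix().round(2))
E
python3 chk.py pics/p2.png
```

```text
time: 32.95
ee_pos: [0.5586, 0.2045, 0.1078]
tcp_rot: [137.1, 32.1, 145.3]
wrist_force: [-0.6, -0.1, 1.0]
opening: 0.0299
[ 16.2 -41.9 -54.4  26.2   7.3  41.5]
[[-0.7   0.12  0.71]
 [ 0.48  0.81  0.34]
 [-0.53  0.58 -0.62]]
[ 16.2 -41.9 -54.4  26.2   7.3  41.5]
rotvec [-0.1  0.1  0. ]
expected mid [531.8 219.7  92. ] board coords x,u,n [ 0.1 74.9  4.6]
39 [535.2 218.4  87.5] [ 3.6 71.7  1.4] 0.89
ledge [537.8 256.8  28.8] 0.9
40 [533.3 216.8  89.9] [ 1.9 74.7  1.2] 0.81
ledge [538.  254.4  28.2] 0.87
60 20 [ 5.4 36.8 50.5]
30 10 [ 2.6 18.2 25.1]
10 8 [ 0.4  3.1 12. ]
5 6 [-0.   0.2  7.5]
0 6 [-0.6 -3.9  4.7]
0 0 [-0.1 -0.5 -0.3]
```

View pics/p2.png

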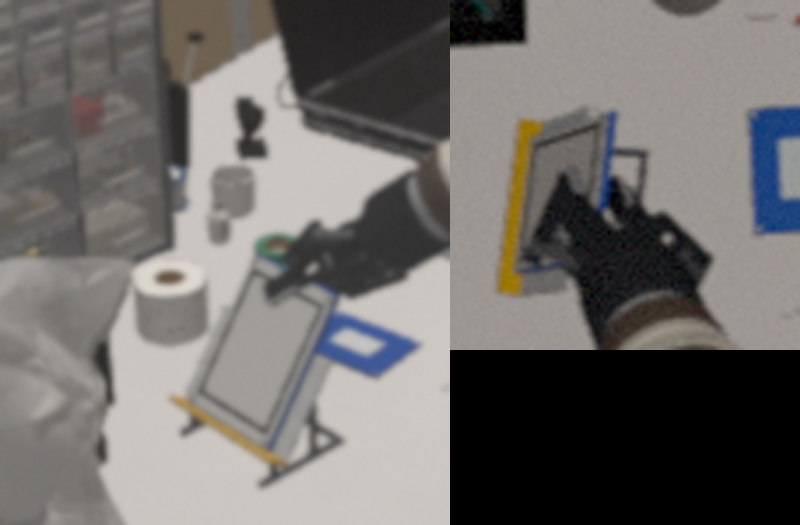

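The cover stands flat with its short edge on the ledge, bottom (190,400)–(270,455), and the fingers are open. I'll retreat in the plane of the plate.

```bash
python3 -m pendant '[[35,[-2,-4,6],[0,0,0]],[35,[-5,-9,13],[0,0,0]],[35,[-9,-14,20],[0,0,0]],[35,[-13,-20,28],[0,0,0]],[35,[-18,-26,37],[0,0,0]],[35,[-18,-26,37],[0,0,0]]]'; python3 -c "
from h import *;print(get_obs()['q'].round(1))"
```

```text
time: 34.1
ee_pos: [0.5409, 0.178, 0.1465]
tcp_rot: [137.0, 32.2, 145.2]
wrist_force: [-0.1, 0.2, 0.2]
opening: 0.0302
[ 12.6 -47.5 -52.5  33.9  10.   39.3]
```

```bash
python3 -m pendant '[[35,[8,-4,6],[0,0,0]],[35,[16,-8,12],[0,0,0]],[35,[24,-13,19],[0,0,0]],[35,[32,-19,27],[0,0,0]],[35,[40,-26,37],[0,0,0]],[35,[50,-45,60],[0,0,0]],[35,[50,-60,80],[0,0,0]],[35,[50,-60,80],[0,0,0]],[35,[50,-60,80],[0,0,0]]]'; python3 chk.py pics/p3.png
```

```text
time: 35.22
ee_pos: [0.5908, 0.118, 0.2256]
tcp_rot: [137.0, 32.2, 145.2]
wrist_force: [-0.5, 0.3, -0.8]
opening: 0.0301
[  1.6 -38.9 -39.5  40.1  18.5  32. ]
rotvec [-0.2  0.1  0.1]
expected mid [564.1 133.2 209.8] board coords x,u,n [ 44.6 217.8   5.9]
43 [532.9 220.2  91.2] [ 1.  73.9  4.7] 0.69
ledge [536.1 259.7  29.6] 0.61
44 [530.6 217.4  92.2] [-0.8 76.5  2.7] 0.62
ledge [537.2 258.2  27.4] 0.97
60 20 [-26.8 123.3 -67.3]
30 10 [-29.6 104.7 -92.7]
10 8 [ -31.8   89.6 -105.8]
5 6 [ -32.2   86.7 -110.3]
0 6 [ -32.8   82.7 -113.2]
0 0 [ -32.3   86.1 -118.1]
```

View pics/p3.png

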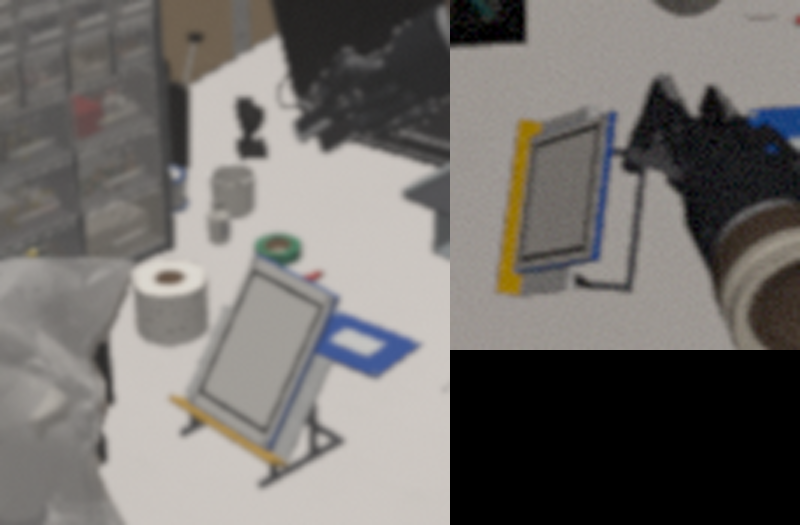

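The cover stands alone on the easel with its gasket out, centred and square on the ledge. The gripper is clear, so I'll hand the job in.

```bash
python3 -c "
from workcell import *
print(job_done())"
```

```text
the job is handed in; nothing more can be done
None
```

The cover is standing on the easel, gasket side out, with a short edge on the yellow ledge. I handed the job in at about 35 s of the 64 s allowed; the system gives no verdict.

**What I did:** I slid the cover out over the tray's open edge until it stuck out about 49 mm and gripped that edge with 60 N. I then lifted it, turned it about 125° in the air, lowered it onto the board and ledge, and let go.

**Last checks:**
- **Position:** The two cameras put the cover's centre within 1 mm of the ledge's middle, 74–76 mm up the slope (75 is ideal) and 3–5 mm off the board (4 is ideal).
- **Appearance:** The final picture shows it flat and square on the ledge. The gripper is clear, with no force on it beyond sensor noise.
- **Other objects:** I did not re-measure the positions of the screwdrivers, box and phone after the move. The gripper was never brought near them, and I saw no contact.

**Disagreements:**
- **Fingertip position:** The real fingertips sit about 30 mm behind the reported TCP, although the description says the TCP is at their very end. I confirmed this by touching the cover and in the camera pictures, and allowed for it.
- **Cover readings:** One pair of camera readings, taken while the gripper still partly blocked the view, differed by about 3 mm. They agreed again once it had moved away.

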